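# Load a marble strip into the polishing jig

### The job

Load the middle-length green marble strip into the polishing jig: swing the jig's keeper a quarter turn clear, hook one end of the strip in at a tilt under the steel lip and swing the other end gently down, without letting it drop, until the strip lies flat on the bed between lip and end stop. Then swing the keeper back so that its arm points straight along the strip with its foot over it, and let go. Leave the other two strips and the small things lying around where they are.

Things in the scene. Friction and masses are not known exactly. Their poses are not given: they have to be found in the camera images.
- strip_mid (a point): centre of the middle-length of three dark green marble strips lying side by side across two wooden battens: 120 mm long (own x), 44 mm wide (y), 12 mm thick (z, up), about 0.17 kg, both ends alike. Its underside starts 26 mm over the table (batten height); room for fingers between the battens (56 mm gap at mid-length) and beside it (51 mm to the next strip)
- strip_end_a (a point): centre of the strip's -x end face (60 mm from the strip's centre)
- strip_end_b (a point): centre of the strip's +x end face
- jig_bed (a point): the polishing jig, fixed to the table: point at the centre of the top of its bed, 32 mm over the table; x runs along the bed from lip to end stop, z up. The bed is a wooden bar 28 mm wide, so the strip overhangs it 8 mm each side; beside it the jig's base plate lies 24 mm below the bed top. Seated, the strip's centre is 6 mm above this point, its length along x
- jig_lip (a point): middle of the steel lip's free lower edge, 20 mm over the bed, at x = -53 mm of jig_bed. The lip is 6 mm thick and 64 mm wide and overhangs 9 mm from a steel wall whose face is at x = -62 mm. Below it, from the wall to x = -48 mm, two steel cheeks with inner faces at y = +-26 mm, as high as the lip's underside
- jig_stop (a point): middle of the top edge of the steel end stop's face towards the bed, at x = +62 mm of jig_bed, 22 mm over the bed; the stop is 34 mm wide. Wall to stop is 124 mm: 4 mm of play for the strip, which cannot go in flat because of the lip
- keeper (a joint): the steel swing keeper on top of the end stop, rad: an arm turning about the vertical through x = +71 mm, y = 0 of jig_bed. 0 = closed, the arm points along -x over the bed (hard stop); growing turns it counter-clockwise from above; at 1.57 it points to -y of the jig, clear of the bed; hard stop at 1.65. Starts at 0 to 0.35. Slight friction (1 N at the post); stays where left
- keeper_grip (a point): middle of the grip of the keeper's upright round post, 14 mm diameter, 40 mm from the pivot axis, 50 mm over the bed top, 20 mm above the arm and 16 mm below the post's top. The arm is 14 mm wide, 8 mm thick, its underside 22 mm over the bed (hub radius 11 mm); a rubber foot under the post reaches down to 2 mm over the seated strip
- short_strip_mid (a point): centre of the short strip, 92 x 44 x 12 mm, same marble, on the battens: leave it
- long_strip_mid (a point): centre of the long strip, 155 x 44 x 12 mm, same marble, on the battens: leave it
- pencil: flat carpenter's pencil, 130 x 12 x 8 mm, on the table beside the jig; origin under its centre
- wedge: wooden packing block 50 x 30 x 18 mm beyond the battens; origin under its centre
- paste_tin: round metal tin, 80 mm diameter, 70 mm high; origin under its centre
- rub_block: hand polishing block 90 x 55 x 38 mm; origin under its centre
Mind the look-alikes: they are no part of the job. What is shaped like the part that bears jig_bed but yellow is not meant. What is shaped like the part that bears strip_mid but yellow is not meant.

How it is judged:
By the outcome, as a careful person would: the job done as asked, in the order asked, and still so for the second after the job is handed in, with the robot touching nothing.
It also fails if it takes over 72 s, if anything falls off the work surface, if the arm or the gripper's body presses on something with over 40 N, if the wrist force passes 120 N, or if a joint passes its speed limit or range.

### The arm

A 7-joint arm with a two-finger parallel gripper is mounted at the origin on the work surface. World frame = base frame: x ahead of the robot, y to its left, z up, the work surface at z = 0. Lengths are in m, angles in rad, forces in N, time in s.
With the tool pointing down it reaches from about 0.425 to 0.95 m from the base axis. Payload 4.7 kg.
Tool frame: the origin (TCP) lies at the very end of the fingers, on their centre line; the grasp point (between the pads) lies 19 mm behind it (r.grasp_offset is the distance from the TCP to the grasp point, in m); z points along the fingers, y is the line along which they close (so a half turn about z gives the same grasp; the last joint's range is limited). The gripper opens to 87 mm and grips with 3 to 60 N. Pads are 19 mm wide; open, the fingers measure 117 mm over their backs; the gripper's body (75 mm by 190 mm) begins 51 mm behind the grasp point.
Start: joints at [1.175, 0.469, -0.049, 1.532, 0.024, 1.141, -0.082], TCP at [0.242, -0.63, 0.223] pointing down, gripper open.
Joint ranges: [-2.59, 2.59], [-0.33, 1.99], [-1.39, 1.29], [0.1, 2.45], [-1.04, 4.18], [0.21, 1.99], [-2.66, 2.66]. Speed limits (rad/s): [2.57, 2.57, 3.14, 3.14, 3.14, 3.14, 3.14].

### API

Orientations are given as a rotation vector (axis times angle).
In Python, from plant import r, inverse_kinematics, telemetry, optics, ticket gives the robot as it stands. Calls block until the motion is done:
- r.goto(position, orientation): joint-space move of the TCP to a pose.
- r.movel(position, vel=0.15, rot=None): straight line of the TCP; rot=None keeps the orientation; vel is the mean speed in m/s.
- r.move_j(angles): joint-space move.
- r.release() and r.gripper_close(force=None): open the fingers fully, or close them until they stop; force is the grip in N (None keeps the last).
- r.dwell(seconds).
- inverse_kinematics(position, orientation): joint angles nearest the present ones, or None.
- telemetry.state(): the state.
- optics.read_camera(name): name is "scene" or "side" or "wrist"; returns a dict with "img" (420x560x3 uint8, blue, green, red), "fx", "fy", "cx", "cy" (pixels), "pose" (4x4, takes a point from camera to world coordinates); the wrist camera has in their place "tool_from_camera" (4x4, takes a point from camera to tool coordinates, whose origin is the TCP and whose axes are the flange's). Camera axes: x right, y up, looking along -z (the intrinsics and any distortion apply to the point x, -y, -z); pixel columns grow to the right and rows downward; lengths in m; the calibration is good to about 2 mm. A picture is of the moment at which its call begins: read the wrist's pose just before it. There is no depth.
A pose or a line that the arm cannot do raises r.Unreachable and nothing moves.
- ticket.job_done(): hands the job in; it is judged then, once.
The state is a dict: "time_s": time; "joint_pos": joint angles; "joint_vel": joint speeds; "tau": joint torques, N m; "position": TCP position; "tool_rot": TCP orientation; "ft_force": force on the tool from outside, world axes, zero at the start; "torque": the same for the moment, N m; "width": finger opening in m; "grip_force": force on a finger pad.
Only numpy, scipy, OpenCV 4.12 (cv2) and the standard library are available. Lean on these libraries where they do the work, as an engineer would, in place of code of your own. Each camera call takes 0.05 s, during which the arm holds its last target. There are 200 camera calls.

## Working session

There is one attempt and no reset: what is moved stays moved. The work goes in short steps, each a Python script; the robot and the scene stay as the last script left them, time stands still between calls to the robot, and variables do not carry over. Pictures are saved under pics/ and viewed, at most 10 in all, crops included, and the job is handed in when it is done.

```bash
ls; mkdir -p pics; python3 - <<'E'
from plant import r, telemetry, optics
import cv2,numpy as np
for n in("scene","side"):
    c=optics.read_camera(n); cv2.imwrite(f"pics/{n}0.png",c["img"])
    print(n,{k:np.round(v,4).tolist() for k,v in c.items() if k!="img"})
s=telemetry.state();print(s)
c=optics.read_camera("wrist");print({k:np.round(v,4).tolist() for k,v in c.items() if k!="img"});cv2.imwrite("pics/w0.png",c["img"])
E
```

```text
pics
scene {'fx': 395.6643, 'fy': 395.6643, 'cx': 287.1783, 'cy': 212.7357, 'pose': [[-0.7526, -0.5246, 0.3981, 0.8935], [0.6585, -0.6051, 0.4475, 0.4911], [0.0061, 0.5988, 0.8008, 0.9303], [0.0, 0.0, 0.0, 1.0]]}
side {'fx': 426.4595, 'fy': 426.4595, 'cx': 277.4835, 'cy': 205.9822, 'pose': [[0.9999, -0.0043, -0.0101, 0.4511], [-0.0033, 0.7586, -0.6515, -0.8056], [0.0105, 0.6515, 0.7586, 1.0357], [0.0, 0.0, 0.0, 1.0]]}
{'time_s': 0.1, 'joint_pos': array([ 1.17507648,  0.4693817 , -0.04863186,  1.53355865,  0.0240542 ,
        1.14100266, -0.08227623]), 'joint_vel': array([-7.20692049e-04, -1.98032355e-03, -6.15574055e-04, -2.68203399e-03,
       -7.02221905e-05, -8.28457114e-05, -1.72819037e-03]), 'tau': array([ 5.20110025e-04, -5.09170282e+01, -8.11044895e-02, -2.36827433e+01,
       -6.14944682e-02,  3.44619155e-02,  7.47061881e-05]), 'position': array([ 0.24194159, -0.62957638,  0.22159708]), 'tool_rot': array([-3.08717290e+00, -5.72759579e-01,  5.10436928e-04]), 'ft_force': array([-0.10690084, -0.10595877, -0.36545994]), 'torque': array([ 0.00903391,  0.02345767, -0.04232774]), 'grip_force': 0.0, 'width': 0.08698162891782565}
{'fx': 371.8407, 'fy': 371.8407, 'cx': 279.3492, 'cy': 209.6632, 'tool_from_camera': [[-0.0003, 0.971, 0.2393, 0.0645], [1.0, 0.0002, 0.0005, 0.0003], [0.0004, 0.2393, -0.971, -0.1629], [0.0, 0.0, 0.0, 1.0]]}
```

View pics/scene0.png

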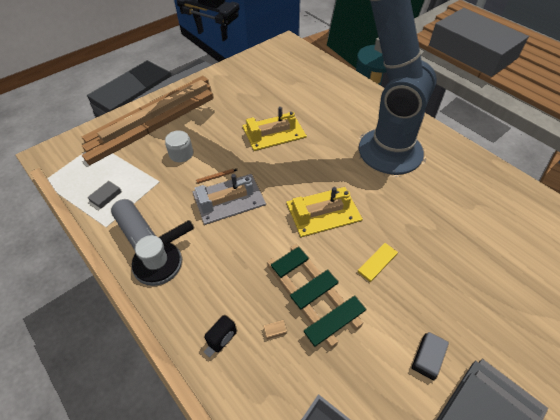

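View pics/side0.png

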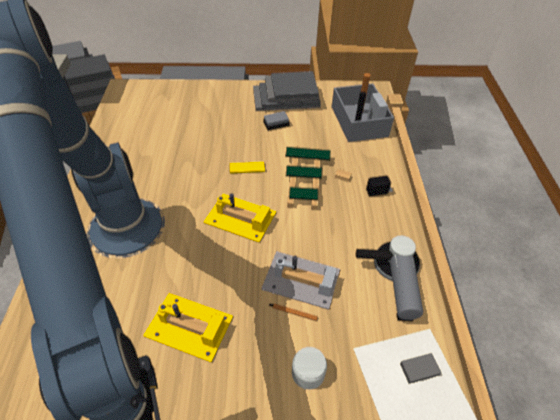

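Scene view: three green strips at (290,262) short, (314,289) middle and (335,320) long; the yellow strip at (378,262) is a decoy. The jigs are grey at (230,197), which is the one meant, and yellow at (275,128) and (325,210), which are decoys. The side view agrees: grey jig (303,278), middle strip (304,172). The lip is on the right in the side view (330,275), the keeper post at (295,262). Next: coarse positions, then closer wrist views.

```bash
cat > h.py <<'E'
import numpy as np, cv2
from scipy.spatial.transform import Rotation as R
from plant import r, inverse_kinematics, telemetry, optics, ticket
def shot(n):
    s=telemetry.state(); c=optics.read_camera(n)
    if n=="wrist":
        T=np.eye(4);T[:3,:3]=R.from_rotvec(s["tool_rot"]).as_matrix();T[:3,3]=s["position"]
        c["pose"]=T@c["tool_from_camera"]
    return c
def ray(c,u,v):
    d=np.array([(u-c["cx"])/c["fx"],-(v-c["cy"])/c["fy"],-1.]); P=np.array(c["pose"])
    return P[:3,3],P[:3,:3]@d
def onz(c,u,v,z):
    o,d=ray(c,u,v); return o+d*(z-o[2])/d[2]
def px(c,p):
    P=np.array(c["pose"]);q=P[:3,:3].T@(np.asarray(p)-P[:3,3])
    return c["cx"]+c["fx"]*q[0]/-q[2], c["cy"]-c["fy"]*q[1]/-q[2]
def rot(yaw,tilt=0,axis=(0,1,0)):
    "tool down, tool x at yaw in the world; then tilt about a world axis"
    M=R.from_euler("z",yaw)*R.from_euler("x",np.pi)
    return (R.from_rotvec(tilt*np.asarray(axis,float))*M).as_rotvec()
def green(img):
    b,g,rr=[img[...,i].astype(int) for i in range(3)]
    return ((g>rr+10)&(g>b+3)&(g<140)).astype(np.uint8)*255
E
python3 - <<'E'
from h import *
for n,pts in (("scene",[(230,197),(314,289),(234,183)]),("side",[(303,278),(304,172),(295,262)])):
    c=shot(n)
    for p in pts: print(n,p,onz(c,*p,0.035).round(3))
    cn,_=cv2.findContours(cv2.morphologyEx(green(c["img"]),cv2.MORPH_OPEN,np.ones((3,3))),0,2)
    for k in cn:
        if 100<cv2.contourArea(k)<3000:
            m=cv2.minAreaRect(k); q=np.array([onz(c,*p,0.038) for p in cv2.boxPoints(m)])
            print(n,np.round(m[0]),q.mean(0).round(3),[round(float(np.linalg.norm(q[i]-q[i-1])),3) for i in (1,2)])
for p in ([0.6,-0.3,0.35],):
  for y in (0,np.pi/2,np.pi,-np.pi/2): print(y,inverse_kinematics(p,rot(y)))
E
```

```text
scene (230, 197) [ 0.537 -0.161  0.035]
scene (314, 289) [0.553 0.211 0.035]
scene (234, 183) [ 0.496 -0.197  0.035]
scene [334. 320.] [0.571 0.302 0.038] [0.157, 0.047]
scene [314. 289.] [0.553 0.211 0.038] [0.122, 0.046]
scene [289. 261.] [0.549 0.114 0.038] [0.095, 0.046]
scene [417.   8.] [-0.78  -0.504  0.038] [0.057, 0.154]
scene [353.  31.] [-0.427 -0.573  0.038] [0.564, 0.227]
side (303, 278) [ 0.533 -0.202  0.035]
side (304, 172) [0.553 0.203 0.035]
side (295, 262) [ 0.512 -0.151  0.035]
side [304. 193.] [0.547 0.106 0.038] [0.087, 0.043]
side [304. 171.] [0.553 0.204 0.038] [0.045, 0.115]
side [308. 153.] [0.57  0.294 0.038] [0.046, 0.151]
0 [ 0.49920859  0.3959967  -0.1447874   1.35839236  0.05659345  1.39121487
 -1.21542803]
1.5707963267948966 [ 0.69109559  0.42531888 -0.43554001  1.34515981  0.17730382  1.40928099
  0.26136244]
3.141592653589793 [ 0.8660804   0.48045156 -0.72514785  1.33357045  0.31421875  1.44263827
  1.7292901 ]
-1.5707963267948966 [-0.26444437  0.57235132  1.11259652  1.40683865 -0.50996703  1.47148434
 -2.31043454]
```

```bash
python3 - <<'E'
from h import *
r.goto([0.535,-0.18,0.27],rot(0)); c=shot("wrist"); print(telemetry.state()["time_s"])
cv2.imwrite("pics/jig.png",c["img"]); np.save("jigc.npy",c,allow_pickle=True)
E
python3 - <<'E'
import cv2;i=cv2.imread("pics/jig.png");cv2.imwrite("pics/jig2.png",cv2.resize(i,(784,588),interpolation=3))
E
```

```text
2.25
```

View pics/jig2.png

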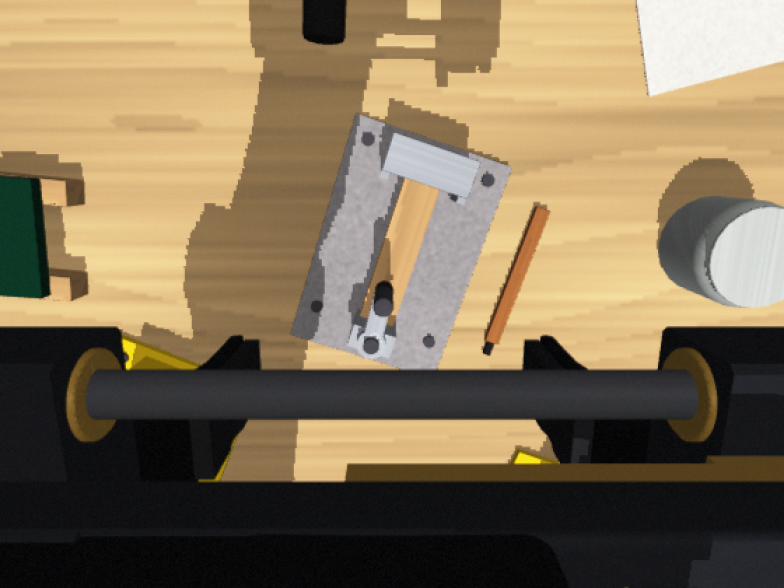

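The wrist view confirms the grey jig: lip plate (432,163), bed between, hub (371,345), keeper post cap (384,303) nearly closed, pencil to the right (515,280). The lip end points to world +x. Next: exact geometry.

```bash
python3 - <<'E'
from h import *
c=np.load("jigc.npy",allow_pickle=True).item(); I=c["img"].astype(int); s=560/784
b,g,rr=I[...,0],I[...,1],I[...,2]
m=((b>rr+4)&(b>165)).astype(np.uint8)*255
m[:, :int(250*1)]=m[:,:250]; 
cn,_=cv2.findContours(m,0,2)
for k in cn:
    if cv2.contourArea(k)>40:
        q=cv2.minAreaRect(k); B=cv2.boxPoints(q)
        print("steel",cv2.contourArea(k),(B/s).round().tolist()); 
        if B[:,0].min()>250 and B[:,0].max()<360 : print(np.array([onz(c,*p,.058) for p in B]).round(4).tolist())
# base-plate outline
gm=((abs(b-rr)<25)&(abs(g-rr)<20)&(b>60)).astype(np.uint8)*255
for z,P in ((.008,[(360,113),(511,167),(436,371),(290,335)]),(.058,[(398,132),(482,165),(470,199),(383,168)]),(.062,[(371,345)]),(.066,[(371,345)]),(.098,[(384,303)])):
    for p in P: print(z,p,onz(c,p[0]*s,p[1]*s,z).round(4))
crop=c["img"][70:275,190:380]; cv2.imwrite("pics/jigcrop.png",cv2.resize(crop,None,fx=2.9,fy=2.9,interpolation=cv2.INTER_CUBIC))
E
```

```text
steel 604.0 [[342.0, 343.0], [367.0, 304.0], [406.0, 329.0], [382.0, 368.0]]
steel 1747.0 [[379.0, 176.0], [394.0, 132.0], [480.0, 161.0], [465.0, 205.0]]
[[0.592, -0.1733, 0.058], [0.6214, -0.1836, 0.058], [0.6021, -0.2436, 0.058], [0.572, -0.2344, 0.058]]
0.008 (360, 113) [ 0.6386 -0.1578  0.008 ]
0.008 (511, 167) [ 0.5977 -0.2768  0.008 ]
0.008 (436, 371) [ 0.4249 -0.2205  0.008 ]
0.008 (290, 335) [ 0.4581 -0.0948  0.008 ]
0.058 (398, 132) [ 0.6215 -0.1866  0.058 ]
0.058 (482, 165) [ 0.5993 -0.2453  0.058 ]
0.058 (470, 199) [ 0.5759 -0.2377  0.058 ]
0.058 (383, 168) [ 0.5974 -0.1761  0.058 ]
0.062 (371, 345) [ 0.4681 -0.1664  0.062 ]
0.066 (371, 345) [ 0.4695 -0.1665  0.066 ]
0.098 (384, 303) [ 0.5103 -0.1769  0.098 ]
```

View pics/jigcrop.png

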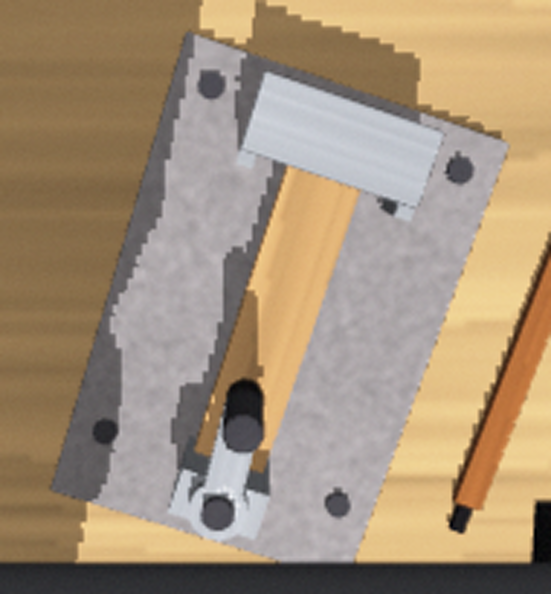

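```bash
python3 - <<'E'
from h import *
c=np.load("jigc.npy",allow_pickle=True).item()
w=lambda x,y,z: onz(c,x/2.9+190,y/2.9+70,z)[:2]
H=[w(*p,.008) for p in ((211,84),(460,169),(105,431),(337,503))]
L=[w(*p,.058) for p in ((243,150),(418,208),(443,132),(265,72))]
hub=[w(218,512,z) for z in (.062,.067)]; post=w(243,433,.098)
ang=lambda d: np.degrees(np.arctan2(d[1],d[0]))
print("holes",np.round(H,4).tolist(), ang(H[2]-H[0]),ang(H[3]-H[1]),"y-dir",ang(H[1]-H[0])-90+180,ang(H[3]-H[2])+90)
print("hole mid lip/stop",(H[0]+H[1])/2,(H[2]+H[3])/2, "bed edge",ang(w(268,455,.032)-w(358,192,.032)))
print("lip",np.round(L,4).tolist(),"front mid",(L[0]+L[1])/2,"w",np.linalg.norm(L[0]-L[1]),"ang",ang(L[1]-L[0])-90)
fm=(L[0]+L[1])/2
for h in hub: print("hub",h,"d lip",np.linalg.norm(h-fm),"ang",ang(h-fm),"post",np.linalg.norm(post-h),ang(h-post))
E
```

```text
holes [[0.6196, -0.1636], [0.588, -0.259], [0.4838, -0.1186], [0.4526, -0.2137]] 161.65483814290238 161.49479066192063 y-dir -18.326156332590642 -18.13745130289186
hole mid lip/stop [ 0.60375584 -0.21132503] [ 0.46818778 -0.16616159] bed edge 161.7910178356679
lip [[0.5957, -0.1763], [0.5763, -0.2361], [0.6015, -0.2437], [0.621, -0.1838]] front mid [ 0.58601551 -0.20621663] w 0.06290669471858526 ang -198.02638194690073
hub [ 0.46792144 -0.1665425 ] d lip 0.1245802764749401 ang 161.43004003347409 post 0.040799368486704325 166.0421657004433
hub [ 0.46969508 -0.16674943] d lip 0.12283363099368648 ang 161.25806856554846 post 0.03902884189367561 165.70892702864327
```

Everything agrees: jig origin (0.536,-0.189), x axis at 161.65°, keeper about 0.075 rad. Swing the keeper open.

```bash
cat >> h.py <<'E'
A=np.radians(161.65); ux=np.array([np.cos(A),np.sin(A),0]); uy=np.array([-ux[1],ux[0],0]); O=np.array([.536,-.1892,.032])
J=lambda x,y,z: O+x*ux+y*uy+np.array([0,0,z])
def kp(k,h):  # post position at keeper angle k
    a=A+np.pi+k; return J(71,0,0)*0+J(.071,0,h)+.04*np.array([np.cos(a),np.sin(a),0])
E
python3 - <<'E'
from h import *
for off in (0,np.pi):
    ks=np.linspace(.075,1.59,7)
    q=[inverse_kinematics(kp(k,.037),rot(A+np.pi+k+off)) for k in ks]
    print(off,[None if x is None else x.round(2).tolist() for x in (q[0],q[3],q[-1])])
E
```

```text
0 [[0.42, 0.45, -0.21, 1.99, 0.13, 0.71, -1.69], [0.46, 0.44, -0.32, 2.02, 0.2, 0.71, -1.04], [0.54, 0.42, -0.44, 2.07, 0.28, 0.7, -0.39]]
3.141592653589793 [[0.81, 0.54, -0.72, 1.97, 0.49, 0.81, 1.14], [1.05, 0.75, -1.18, 1.99, 0.84, 1.01, 1.53], [-0.52, 0.54, 0.92, 2.13, -0.63, 0.77, -2.64]]
```

```bash
cat > keep.py <<'E'
from h import *
def st(t): 
    s=telemetry.state(); print(t,round(s["time_s"],2),s["position"].round(4),"F",s["ft_force"].round(1),"w",round(s["width"],4),"g",round(s["grip_force"],1))
def swing(k0,k1,h=.036,n=6,kl=None):
    o=lambda k: rot(A+np.pi+k)
    r.goto(kp(k0,h+.06),o(k0)); r.movel(kp(k0,h),.12); st("at post")
    r.gripper_close(15); st("closed")
    for k in np.linspace(k0,k1,n+1)[1:]: r.movel(kp(k,h),.06,rot=o(k))
    st("swung")
    r.release(); st("open"); r.movel(kp(k1,h+.06),.2)
E
python3 - <<'E'
from keep import *
swing(.075,1.58)
r.goto([.535,.207,.26],rot(0)); c=shot("wrist"); st("over strips")
cv2.imwrite("pics/strip.png",c["img"]); np.save("stripc.npy",c,allow_pickle=True)
cn,_=cv2.findContours(cv2.morphologyEx(green(c["img"]),cv2.MORPH_OPEN,np.ones((3,3))),0,2)
for k in cn:
    if cv2.contourArea(k)>800:
        m=cv2.minAreaRect(k); q=np.array([onz(c,*p,0.038) for p in cv2.boxPoints(m)])
        e=[q[1]-q[0],q[2]-q[1]]; L=max(e,key=np.linalg.norm)
        print(np.round(m[0]),m[1],q.mean(0).round(4),[round(float(np.linalg.norm(x)),4) for x in e],np.degrees(np.arctan2(L[1],L[0])).round(2))
c=shot("side"); cv2.imwrite("pics/side1.png",cv2.resize(c["img"][220:330,220:380],None,fx=4,fy=4,interpolation=2))
E
```

```text
at post 3.53 [ 0.5085 -0.1768  0.069 ] F [ 0.2 -0.6 -0.4] w 0.0875 g 0.0
closed 4.71 [ 0.5075 -0.1765  0.068 ] F [ 0.7 -0.1 -0.8] w 0.0133 g 15.0
swung 7.11 [ 0.4813 -0.1278  0.0681] F [ 2.9  5.9 -2.7] w 0.0135 g 15.0
open 8.47 [ 0.4809 -0.1288  0.068 ] F [ 0.9  0.2 -0.5] w 0.0868 g 0.0
over strips 10.53 [0.5351 0.2056 0.2591] F [ 0.3 -0.7 -1. ] w 0.0871 g 0.0
[370. 169.] (44.04914855957031, 89.90933227539062) [0.5461 0.1111 0.038 ] [0.0928, 0.0446] -4.23
[276. 164.] (43.50102233886719, 115.59070587158203) [0.5511 0.2085 0.038 ] [0.1193, 0.0433] -5.56
[189. 145.] (45.56564712524414, 154.02841186523438) [0.5692 0.2979 0.038 ] [0.1561, 0.0441] -6.78
```

View pics/strip.png

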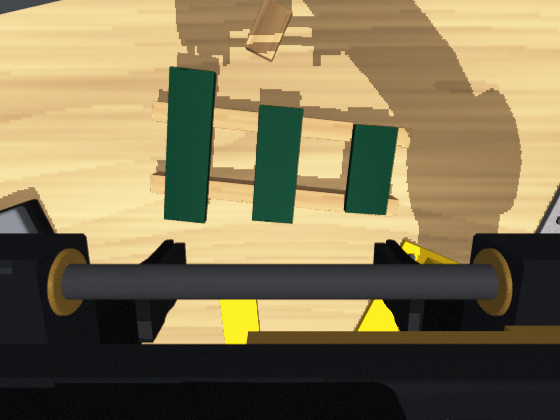

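View pics/side1.png

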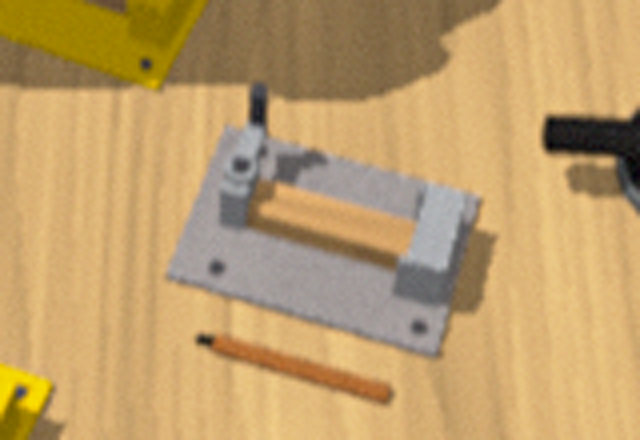

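The strip view shows green strips at (189,145) long, (276,164) middle and (370,169) short, with measured lengths 156, 119 and 93 mm, so the middle one at (276,164) is the one meant. The yellow strip at (240,320) is a decoy. The side crop shows the keeper swung clear (post at (258,105)), bed free, pencil untouched. Grasp and hover tilted at the jig.

```bash
cat > ins.py <<'E'
from keep import *
D=.017
def pose(Tx,Bz,th,y=0.):
    "TCP pose: strip tilted th, upper corner of lip end at jig x=Tx, lower corner Bz over the bed"
    c,s=np.cos(th),np.sin(th); n=-s*ux+np.array([0,0,c]); l=c*ux+np.array([0,0,s])
    C=J(Tx+.012*s,y,Bz)+.06*l+.006*n
    return C-D*n, rot(A+np.pi,-th,uy), C
E
python3 - <<'E'
from ins import *
C=np.array([.5511,.2085,.032]); o=rot(np.radians(-5.5)); th=np.radians(22)
for a in (pose(-.050,.05,th),pose(-.050,.003,th),pose(-.0603,.002,th),pose(-.0603,0,0)):
    q=inverse_kinematics(a[0],a[1]); print(a[0].round(3),None if q is None else q.round(2))
up=C+[0,0,.12]
r.goto(C+[0,0,.06],o); r.movel(C-[0,0,D],.12); st("down")
r.gripper_close(30); st("grip")
r.movel(up,.15); st("lift")
p=pose(-.050,.05,th); r.goto(p[0]+[0,0,.06],p[1]); r.movel(p[0],.15); r.dwell(.2); st("hover")
s=telemetry.state(); print("err",s["position"]-p[0])
for n in("scene","side"):
    c=shot(n); cv2.imwrite(f"pics/hov_{n}.png",c["img"])
    np.save(f"hov_{n}.npy",c,allow_pickle=True)
a,b=cv2.imread("pics/hov_scene.png"),cv2.imread("pics/hov_side.png")
k=lambda i,x,y:cv2.resize(i[y:y+120,x:x+130],None,fx=3,fy=3,interpolation=2)
cv2.imwrite("pics/hov.png",np.hstack([k(a,165,120),k(b,235,215)]))
E
```

```text
[ 0.522 -0.185  0.094] [ 0.5   0.64 -0.32  1.66  0.15  1.26 -1.77]
[ 0.522 -0.185  0.047] [ 0.48  0.69 -0.3   1.68  0.16  1.18 -1.77]
[ 0.532 -0.188  0.046] [ 0.48  0.71 -0.3   1.66  0.16  1.19 -1.77]
[ 0.536 -0.189  0.021] [ 0.51  0.57 -0.32  1.94  0.28  0.67 -1.87]
down 12.08 [0.5518 0.209  0.0158] F [-0.4  0.1  0.2] w 0.087 g 0.0
grip 12.88 [0.5511 0.2085 0.015 ] F [ 0.1 -0.6  1.8] w 0.044 g 30.0
lift 13.95 [0.5504 0.208  0.1509] F [ 0.5 -0.9 -2.5] w 0.0435 g 30.0
hover 16.17 [ 0.5233 -0.1847  0.0954] F [ 0.  -0.5 -1.7] w 0.0437 g 30.0
err [ 8.61906434e-04 -2.48967687e-05  1.13356975e-03]
```

View pics/hov.png

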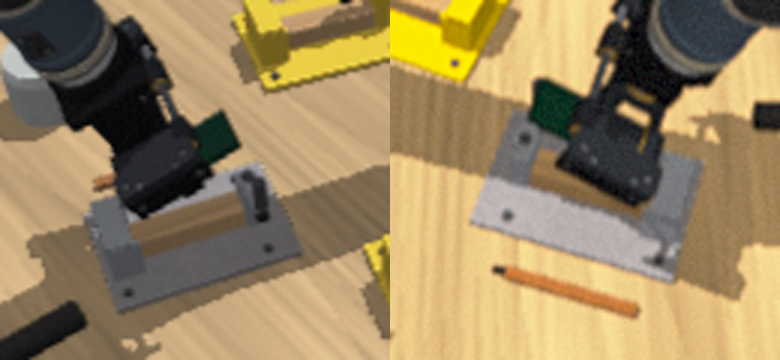

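Both views show the strip gripped with the stop end raised, at about crop (225,130) left and (535,105) right, hovering over the jig; the keeper is clear. Compare the far end's pixel edges with the expected ones.

```bash
python3 - <<'E'
from ins import *
th=np.radians(22); s=telemetry.state(); M=R.from_rotvec(s["tool_rot"]).as_matrix(); n=-M[:,2]; l=-M[:,0]; w=M[:,1]
C=s["position"]+D*n
for nm in("scene","side"):
    c=np.load(f"hov_{nm}.npy",allow_pickle=True).item()
    ex=np.array([px(c,C+.06*l+.022*a*w+.006*b*n) for a in(-1,1) for b in(-1,1)])
    m=green(c["img"]); box=np.zeros_like(m); x,y=ex.mean(0).astype(int); box[y-25:y+25,x-25:x+25]=1
    v,u=np.nonzero(m*box); P=np.c_[u,v].astype(float)
    d=np.array(px(c,C+.06*l))-px(c,C+.03*l); mm=np.linalg.norm(d)/30; d/=np.linalg.norm(d)
    print(nm,ex.round(1).tolist(),"exp max",(ex@d).max().round(1),"seen max",np.percentile(P@d,98.5).round(1),(P@d).max()+.5,"px/mm",mm.round(3),len(P))
E
```

```text
scene [[245.5, 168.5], [243.6, 166.1], [240.4, 157.9], [238.5, 155.5]] exp max 122.7 seen max 121.1 121.96922653031564 px/mm 0.357 149
side [[284.4, 241.3], [286.2, 239.2], [279.2, 254.6], [281.0, 252.5]] exp max -363.9 seen max -365.7 -364.69651848083805 px/mm 0.383 202
```

```bash
python3 - <<'E'
from ins import *
rd=np.radians
def go(Tx,Bz,deg,v,t):
    p=pose(Tx,Bz,rd(deg)); r.movel(p[0],v,rot=p[1]); r.dwell(.25); s=telemetry.state()
    e=s["position"]-p[0]; print(t,round(s["time_s"],2),"err mm",(1e3*np.array([e@ux,e@uy,e[2]])).round(1),"F jig",np.round([s["ft_force"]@ux,s["ft_force"]@uy,s["ft_force"][2]],1),"tq",s["torque"].round(2))
go(-.049,.004,22,.08,"down")
go(-.0593,.003,22,.04,"in")
for d in (18,14,10): go(-.0593,.002,d,.03,d)
c=shot("side"); cv2.imwrite("pics/in_side.png",c["img"]); a=shot("scene"); cv2.imwrite("pics/in_scene.png",a["img"])
k=lambda i,x,y:cv2.resize(i[y:y+120,x:x+130],None,fx=3,fy=3,interpolation=2)
cv2.imwrite("pics/in.png",np.hstack([k(a["img"],165,120),k(c["img"],235,215)]))
E
```

```text
down 17.24 err mm [-0.4 -0.   0.5] F jig [-0.2  0.3 -2.3] tq [-0.11 -0.55  0.01]
in 17.9 err mm [ 0.2  0.  -0. ] F jig [-0.6  0.5 -2.1] tq [-0.08 -0.54  0.  ]
18 18.48 err mm [-0.4 -0.  -0. ] F jig [ 0.7 -0.6 -1.6] tq [-0.1  -0.43  0.01]
14 19.02 err mm [-0.5 -0.  -0. ] F jig [ 0.1 -0.2 -1.5] tq [-0.1  -0.39 -0.05]
10 19.56 err mm [-0.5 -0.   0.1] F jig [-0.8  0.8 -1.3] tq [-0.1  -0.47 -0.05]
```

View pics/in.png

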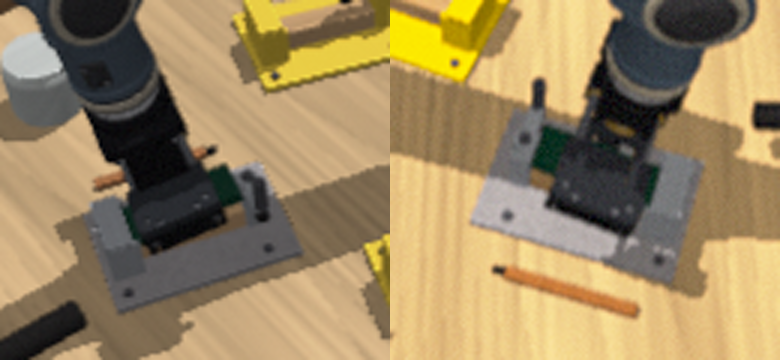

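The lip end is under the lip (green meets the lip at (128,215) left and (655,180) right), the far end is above the bed in front of the stop, and there are no contact forces. Continue down gently.

```bash
python3 - <<'E'
from ins import *
rd=np.radians
for d,bz in ((7,.0015),(4.5,.001),(2.5,.0007),(1,.0003),(0,.0),(0,-.0006)):
    p=pose(-.0595,bz,rd(d)); r.movel(p[0],.02,rot=p[1]); r.dwell(.2); s=telemetry.state()
    e=s["position"]-p[0]; F=s["ft_force"]
    print(d,round(s["time_s"],2),"err mm",(1e3*np.array([e@ux,e@uy,e[2]])).round(1),"F jig",np.round([F@ux,F@uy,F[2]],1),"tq",s["torque"].round(2),s["width"])
    if np.linalg.norm(F)>20: print("STOP"); break
E
```

```text
7 20.2 err mm [ 0.1  0.  -0. ] F jig [-0.9 -1.3 -2.6] tq [-0.07 -0.36 -0.02] 0.04352747632137744
4.5 20.71 err mm [ 0.1  0.  -0. ] F jig [-0.1 -0.  -2.2] tq [ 0.09 -0.07  0.  ] 0.043185229291975595
2.5 21.18 err mm [-0.4 -0.   0.1] F jig [ 0.5  0.6 -1. ] tq [-0.   -0.05  0.02] 0.04363787684877593
1 21.63 err mm [-0.3 -0.   0.1] F jig [ 0.2 -0.5 -1.9] tq [ 0.    0.04 -0.04] 0.04370324136763723
0 22.08 err mm [-0.  0.  0.] F jig [ 0.3  0.1 -0.9] tq [0.04 0.05 0.01] 0.04361414026398082
0 22.53 err mm [-0.1  0.   0.6] F jig [2.8 0.1 4.9] tq [ 0.19  0.52 -0.02] 0.04388282267011402
```

```bash
python3 - <<'E'
from ins import *
r.release(); r.movel(pose(-.0595,.12,0)[0],.15); st("up")
r.goto(J(-.02,0,.24),rot(0)); c=shot("wrist"); cv2.imwrite("pics/seat.png",c["img"]); np.save("seatc.npy",c,allow_pickle=True); st("look")
u,v=map(int,px(c,J(0,0,.012))); i=c["img"][max(v-100,0):v+110,max(u-110,0):u+110]
cv2.imwrite("pics/seatc.png",cv2.resize(i,None,fx=2.6,fy=2.6,interpolation=2))
cn,_=cv2.findContours(green(c["img"]),0,2)
k=max((k for k in cn if cv2.pointPolygonTest(k,(u,v),True)>-15),key=cv2.contourArea); m=cv2.minAreaRect(k)
q=np.array([onz(c,*p,.044) for p in cv2.boxPoints(m)])-O
print((q@np.c_[ux,uy]).round(4).tolist())
E
```

```text
up 24.46 [ 0.5347 -0.1889  0.1401] F [-0.2  0.4  0. ] w 0.0872 g 0.0
look 25.1 [ 0.5539 -0.1955  0.2702] F [-0.6  0.9 -0.4] w 0.0874 g 0.0
[[0.0602, -0.0232], [-0.0516, -0.0219], [-0.0517, 0.0216], [0.0611, 0.0231]]
```

View pics/seatc.png

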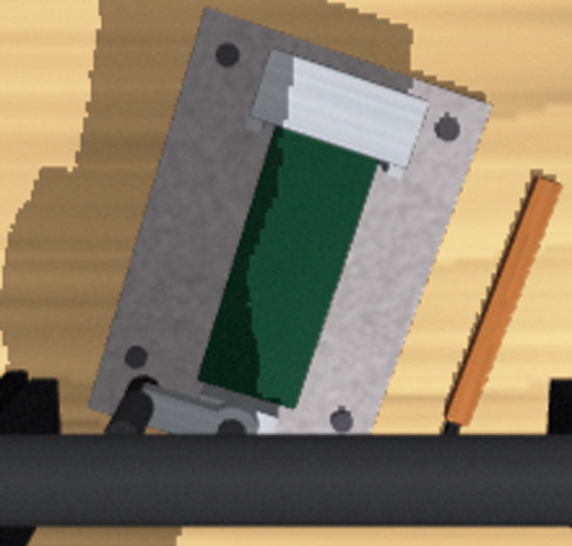

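The strip lies flat between lip (275,125)–(378,165) and stop (255,405). The keeper arm points to jig -y. Swing it back.

```bash
python3 - <<'E'
from ins import *
swing(1.575,-.04,n=7)
r.goto(J(-.03,0,.26),rot(A+np.pi)); c=shot("wrist"); s=shot("side"); st("look")
f=lambda c,h,p: cv2.resize(c["img"][(v:=int(px(c,p)[1]))-h:v+h,(u:=int(px(c,p)[0]))-h:u+h],(390,390),interpolation=2)
cv2.imwrite("pics/fin.png",np.hstack([f(c,95,J(.0,0,.02)),f(s,55,J(0,0,.02))]))
for z,h in ((.062,0),(.066,.071),(.098,.031)): pass
u,v=px(c,J(0,0,.02)); print("crop scale",390/190,"origin",int(u)-95,int(v)-95,"expected closed post top",px(c,kp(0,.066)),"hub",px(c,J(.071,0,.032)))
E
```

```text
at post 26.68 [ 0.4817 -0.1288  0.0684] F [ 0.9 -0.7  0.8] w 0.0868 g 0.0
closed 27.86 [ 0.481  -0.1288  0.068 ] F [-0.3 -0.2  0.3] w 0.0134 g 15.0
swung 30.54 [ 0.5058 -0.1781  0.0678] F [-3.5  5.7  4.3] w 0.0134 g 15.0
open 31.9 [ 0.506  -0.1809  0.068 ] F [ 0.5 -1.  -0.1] w 0.0868 g 0.0
look 33.18 [ 0.5628 -0.1984  0.2892] F [-0.   0.1 -0.9] w 0.0869 g 0.0
crop scale 2.0526315789473686 origin 183 109 expected closed post top (np.float64(278.85193569710225), np.float64(244.66234704167823)) hub (np.float64(278.94213671335245), np.float64(268.2854726556659))
```

View pics/fin.png

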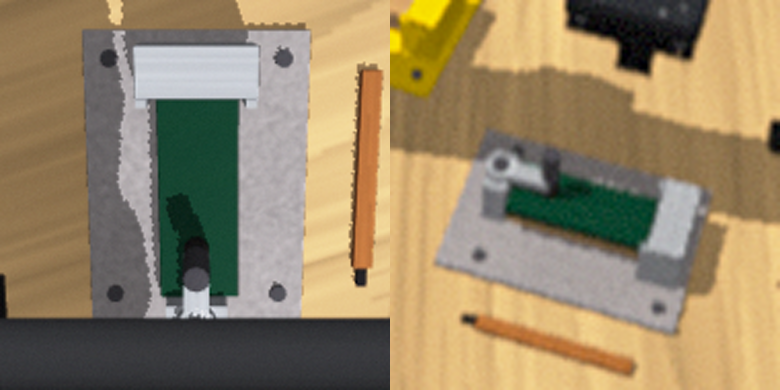

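The final view shows the strip seated under the lip and the post top at (196,279), against (197,278) expected for closed. The keeper is at its stop, and the robot is clear.

```bash
python3 -c "
from plant import ticket; print(ticket.job_done())"
```

```text
the job is handed in; nothing more can be done
None
```

The middle green strip lies flat in the grey jig between lip and end stop, the keeper is closed against its stop over it, and the job was handed in at about 33 s with the robot clear.

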